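# Hold the rubber stamp on the form's box

### The arm

A 6-joint arm with a two-finger parallel gripper is mounted at the origin on a cart in front of the work surface, level with it; the furniture and walls round the work are solid. World frame = base frame: x ahead of the robot, y to its left, z up, the work surface at z = 0. Lengths are in mm, angles in rad, forces in N, time in s.
With the tool pointing down it reaches from about 350 to 975 mm from the base axis. Payload 7.1 kg.
Tool frame: the origin (TCP) lies at the very end of the fingers, on their centre line; the grasp point (between the pads) lies 19 mm behind it; z points along the fingers, y is the line along which they close (so a half turn about z gives the same grasp; the last joint's range is limited). The gripper opens to 88 mm and grips with 3 to 60 N. Pads are 20 mm wide; open, the fingers measure 115 mm over their backs; the gripper's body (75 mm by 178 mm) begins 61 mm behind the grasp point.
Start: joints at [-1.139, 0.423, 1.63, -0, 1.089, -0.019], TCP at [272.318, -562.537, 222.675] pointing down, gripper open.
Joint ranges: [-3, 3], [-0.9, 2.11], [0.09, 2.58], [-1.31, 4.45], [0.11, 2.69], [-2.54, 2.54]. Speed limits (rad/s): [2.39, 2.39, 3.01, 3.14, 3.14, 3.14].

### API

Orientations are given as a rotation vector (axis times angle).
In Python, from workcell import * gives the robot as it stands.
- The arm moves only by the tool step_arm, never from a script. Its argument "deltas" is a list of rows, each a list of 3 entries, a list of its own where there are three numbers: the shift along the tool's x, y, z in units of 300 mm (1.0 is 300 mm), then the turn, a rotation vector about the tool's x, y, z in units of 1.5 rad (1.0 is 1.5 rad), then the gripper command: -1 is shut, 1 is fully open, values between are in proportion. In form: [[[dx, dy, dz], [rx, ry, rz], gripper], ...]. A call has 1 to 20 rows; each row is the pose to reach, as a shift and turn from the pose commanded when the call began, along the tool's axes at that moment; what a row does not reach only later rows make up. A row lasts 1/12 s, in which the tool goes at most 41.7 mm and 7.16 degrees, less where a joint would pass 70% of its speed; a pose out of reach is approached as far as the arm can. A call with a number of a shift or a turn outside -1 to 1 is refused whole. A call with a gripper value outside its range is refused whole. The fingers move at their own pace and stop on an object; the grip force is fixed at half the most. Time passes only in rows, so rows that repeat a pose let the fingers close. It gives the time, the measured TCP pose, the force, the opening and the grip force at its end, in the units of the state.
- get_obs(): the state, without advancing time (a new reading comes with each control period).
- get_image(name): name is "side" or "top"; returns a dict with "pixels" (480x640x3 uint8, red, green, blue), "fx", "fy", "cx", "cy" (pixels), "T" (4x4, takes a point from camera to world coordinates). Camera axes: x right, y down, z forward; pixel columns grow to the right and rows downward; lengths in mm; the calibration is good to about 2 mm. A picture is of the moment at which its call begins. There is no depth.
- close_job(): hands the job in; it is judged then, once.
The state is a dict: "t": time; "qpos": joint angles; "qvel": joint speeds; "joint_torque": joint torques, N m; "ee_pos": TCP position; "orientation": TCP orientation; "ft_force": force on the tool from outside, world axes, zero at the start; "moment": the same for the moment, N m; "width": finger opening in mm; "grasp_force": force on a finger pad.
Only numpy, scipy, OpenCV 4.12 (cv2) and the standard library are available. Lean on these libraries where they do the work, as an engineer would, in place of code of your own. Each camera call takes 0.05 s, during which the arm holds its last target. There are 200 camera calls.

### The job

Pick up the wooden rubber stamp by its knob and press it gently on the sloping form, rubber face flat on the paper, centred in the large oblong frame and with its long side along the frame's, so that the cushion under the form gives by about half a centimetre but is not pressed to its stop. Touch the form nowhere else and do not disturb the other things. Finish like that: still holding the stamp and steadily pressing, not letting go.

Things in the scene. Friction and masses are not known exactly. Their poses are not given: they have to be found in the camera images.
- stamp: Wooden rubber stamp, loose, standing upright on its rubber face. Base block 22 (x) x 48 (y) x 16 (z) mm; on it a round wooden knob, about 24 mm across at its thickest, from 16 to 60 mm above the underside: grasp it there, pads about 42 mm above the underside. Origin: centre of the rubber underside; z up through the knob, y along the long side. About 50 g (varies).
- stamp_box (a point): Centre, on the paper, of the large oblong frame of dark lines, 36 (x) x 60 (y) mm inside, on the white form (not the small 24 mm square). z: normal of the paper (up and towards the stand's low side, 20 degrees from vertical); x up the slope; y along the frame's long side. The form lies on a grey plate, 130 x 150 mm, that sinks along -z into black foam without tilting; this point sinks too.
- platen (a joint): How far the plate with the form has sunk into its cushion, along the paper's normal, in m: 0 unloaded, 0.012 at the hard stop. It begins to give at about 2 N and then by 1 mm for each further 1 N.
- stand: The grey sloping stand (foot 150 x 170 mm, fixed on the 5 mm desk mat) that carries cushion, plate and form; position and yaw vary. Origin: centre of the foot's underside; x towards its high edge. The form's surface is about 40 mm above the desk at the low edge and 85 mm at the high edge.
- white_bottle: Bystander: closed white bottle, 33 mm across, 66 mm tall, standing. Origin: centre of its underside. Leave alone.
- loupe: Bystander: hand magnifier with black handle, 40 x 87 x 12 mm, lying. Origin: centre of its underside. Leave alone.
- eraser: Bystander: small oblong eraser, 20 x 46 x 12 mm, lying. Origin: centre of its underside. Leave alone.
Things that resemble listed ones, but are neither listed nor needed, are in the scene too. Of the things that look like the stamp, the larger one is meant.

How it is judged (in metres and radians):
On the way:
1. the stamp is held in the fingers, lifted clear of the desk (height (world z) of stamp above 0.025 m and contact force between stamp and the fingers above 1 N and contact force between stamp and stand below 0.1 N), for 0.2 s.
At the end, for the whole second after the job is handed in: Through the last second the fingers hold the stamp and press it, still, on the form: plate sunk 2 to 10 mm, 2 to 15 N, robot not touching the stand; underside centre within 7 mm of the frame centre along each side, flat within 0.1 rad, long side along the frame within 0.15 rad (contact force between stamp and the fingers above 1 N and value of joint platen between 0.002 and 0.01 m and contact force between stamp and stand between 2 and 15 N and contact force between each of the arm, the fingers and stand below 0.5 N and x of stamp in the frame of stamp_box between -0.007 and 0.007 m and y of stamp in the frame of stamp_box between -0.007 and 0.007 m and z of stamp in the frame of stamp_box between -0.003 and 0.003 m and angle between the z axis of stamp and the z axis of stamp_box, either way round below 0.1 rad and angle between the y axis of stamp and the y axis of stamp_box, either way round below 0.15 rad and angle between stamp's own z axis and vertical below 0.6 rad and linear speed of stamp below 0.02 m/s); the arm keeps its last pose, push and grip.
It fails at once if the stamp is pressed on the form with more than 20 N (contact force between stamp and stand above 20 N).
It fails at once if the stamp touches the form or stand well outside the frame (centre more than 18 mm off) (contact force between stamp and stand above 0.5 N and (x of stamp in the frame of stamp_box above 0.018 m or x of stamp in the frame of stamp_box below -0.018 m or y of stamp in the frame of stamp_box above 0.018 m or y of stamp in the frame of stamp_box below -0.018 m)).
It fails at once if the robot itself pushes on the form or stand (contact force between any of the arm, the fingers and stand above 5 N).
It fails at once if a bystander is moved by more than 20 mm or knocked over (distance of any of white_bottle, loupe, eraser from where it was at the start of the episode above 0.02 m or angle between white_bottle's own z axis and vertical above 0.5 rad).
It also fails if it takes over 40 s, if anything falls off the work surface, if the arm or the gripper's body presses on something with over 40 N, if the wrist force passes 120 N, or if a joint passes its speed limit or range.

## Working session

There is one attempt and no reset: what is moved stays moved. The work goes in short steps, Python scripts to look and compute and a tool call to move; the robot and the scene stay as the last step left them, time stands still between calls to the robot, and variables do not carry over. Pictures are saved under pics/ and viewed, at most 10 in all, crops included, and the job is handed in when it is done.

Besides the shell and the picture viewer there is one more tool, called after ">>>" in YAML: its name, and indented under it one key for each argument. step_arm: Moves the arm, as the interface text tells. Its arguments: {"type":"object","properties":{"deltas":{"type":"array","items":{"type":"array"}}},"required":["deltas"]}

```bash
mkdir -p pics
python3 - <<'E'
from workcell import *
import cv2,pickle
for n in("top","side"):
    im=get_image(n); pickle.dump(im,open(f"pics/{n}0.pkl","wb")); cv2.imwrite(f"pics/{n}0.png",im["pixels"][:,:,::-1]); print(n,im["fx"],im["cx"],im["cy"],im["T"].round(3).tolist())
print(get_obs())
E
```

```text
top 558.4238974052471 321.85670811268403 252.47561287736954 [[-0.029, -0.985, 0.17, 417.42], [-0.999, 0.033, 0.022, 136.967], [-0.027, -0.17, -0.985, 948.54], [0.0, 0.0, 0.0, 1.0]]
side 554.1844505479011 312.5839812685303 250.35796826781055 [[-0.942, -0.251, 0.223, 300.355], [-0.335, 0.663, -0.67, 825.54], [0.02, -0.706, -0.708, 809.049], [0.0, 0.0, 0.0, 1.0]]
{'t': 0.1, 'qpos': array([-1.13899734e+00,  4.23724724e-01,  1.63058891e+00,  9.03777132e-06,
        1.08858216e+00, -1.90234682e-02]), 'qvel': array([-0.00208578, -0.00177269, -0.00034752,  0.00039692,  0.00078121,
        0.00090121]), 'joint_torque': array([ 2.06064451e-04, -5.45611989e+01, -2.74320477e+01,  6.44551311e-02,
        1.88499084e-02, -3.72277100e-05]), 'ee_pos': array([ 272.12643267, -562.11146007,  222.01390019]), 'orientation': array([-3.06087414e+00, -7.01876712e-01,  4.07005802e-04]), 'ft_force': array([0.68226214, 0.41239608, 0.01557407]), 'moment': array([-0.00748473, -0.03067239, -0.06064821]), 'grasp_force': 0.0, 'width': 87.74967295960597}
```

View pics/top0.png

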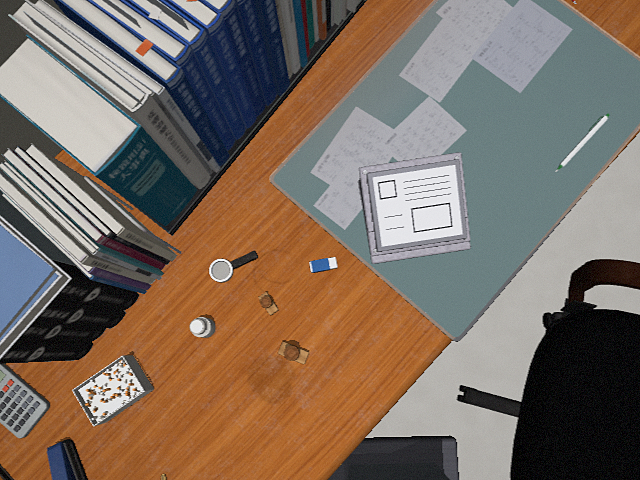

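View pics/side0.png

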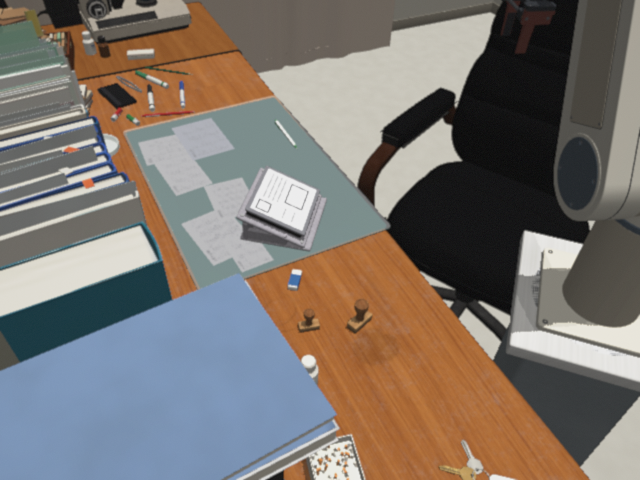

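The top view shows the larger stamp at about (294,351), the small one at (267,303), the eraser at (323,265), and the oblong frame at (432,218). In the side view the stamp is at (360,316) and the frame at (297,196). Next I'll enlarge the stamp and the form.

Run:
```python
import cv2,numpy as np
t=cv2.imread("pics/top0.png");s=cv2.imread("pics/side0.png")
def c(im,x,y,w,h,k=4):return cv2.resize(im[y:y+h,x:x+w],None,fx=k,fy=k,interpolation=cv2.INTER_CUBIC)
A=np.hstack([c(t,350,145,130,125,3),c(s,230,155,130,125,3)])
B=np.hstack([c(t,245,320,100,60,3.9),c(s,325,285,100,60,3.9)])
cv2.imwrite("pics/crop.png",np.vstack([A[:, :780],B[:210,:780]]))
```

```text
(no output)
```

View pics/crop.png

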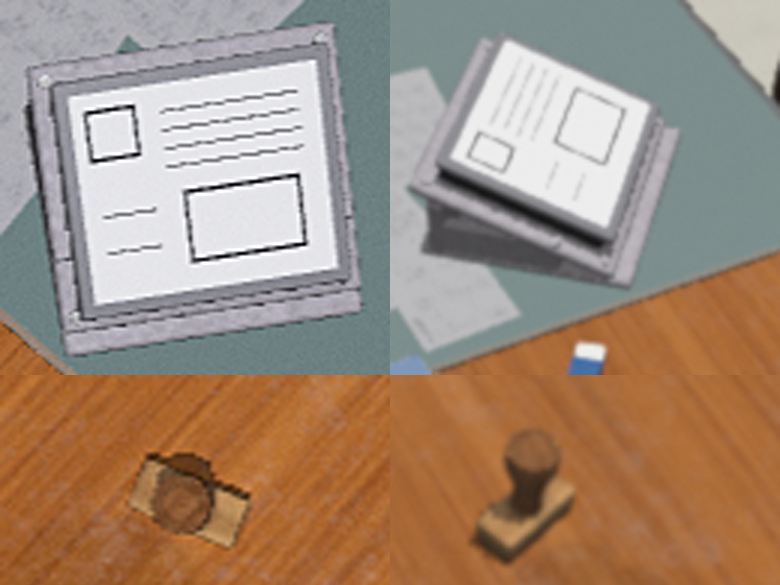

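```bash
cat > h.py <<'E'
import numpy as np,pickle
from scipy.optimize import least_squares
from scipy.spatial.transform import Rotation as R
def proj(im,P):
    P=np.atleast_2d(P); q=(P-im["T"][:3,3])@im["T"][:3,:3]
    return np.c_[im["cx"]+im["fx"]*q[:,0]/q[:,2],im["cy"]+im["fy"]*q[:,1]/q[:,2]]
E
python3 - <<'E'
from h import *
T=pickle.load(open("pics/top0.pkl","rb"));S=pickle.load(open("pics/side0.pkl","rb"))
a=np.array
# frame
ft=a([(185,188),(299,175),(307,244),(192,261)])/3+[350,145]
fs=(a([(555,143),(576,87),(626,107),(603,165)])-[390,0])/3+[230,155]
# order: high-left(+x,+y), high-right(+x,-y), low-right, low-left
c0=a([(1,1),(1,-1),(-1,-1),(-1,1)])*[18.5,30.5]
def pts(p,t=None):
    rot=R.from_euler("ZY",[p[3],-np.radians(20) if t is None else t])
    return rot.apply(np.c_[c0,np.zeros(4)])+p[:3]
for views in ("TS","T","S"):
    f=lambda p:np.r_[(proj(T,pts(p))-ft).ravel()*("T" in views),(proj(S,pts(p))-fs).ravel()*("S" in views)]
    r=least_squares(f,[600,-50,60,0]);print("frame",views,r.x.round(3),r.fun.round(1))
# stamp
k=3.9
st=(a([(148,457),(130,508),(236,547),(250,492),(183,507)])-[0,375])/k+[245,320]
ss=(a([(477,522),(513,547),(574,487),(533,443)])-[390,375])/k+[325,285]
def sp(p):
    rot=R.from_euler("Z",p[2])
    return rot.apply(a([(11,24,16),(-11,24,16),(-11,-24,16),(11,-24,16),(0,0,60)]))+[p[0],p[1],0]
for views in ("TS","T","S"):
    def f(p):
        P=sp(p);return np.r_[(proj(T,P)-st).ravel()*("T" in views),(proj(S,P[[0,1,2,4]])-ss).ravel()*0]if views=="T" else np.r_[(proj(T,P)-st).ravel()*("T" in views),(proj(S,P[[3,0,1,4]])-ss).ravel()*0,(proj(S,P[[4]])-ss[3]).ravel()]
    r=least_squares(f,[400,150,-.4]);print("stamp",views,r.x.round(3),r.fun.round(1))
    P=sp(r.x); print(((proj(S,P)-[325,285])*k+[390,375]).round(0).tolist())
E
```

```text
frame TS [ 6.2287e+02 -2.3717e+01  5.8344e+01  1.0600e-01] [ 0.5  1.2 -0.2  0.4 -0.7 -0.1  0.5 -0.7 -0.3 -0.8  0.3  0.2 -0.8  0.7
 -0.1 -0.6]
frame T [ 6.1655e+02 -1.8536e+01  8.7122e+01  1.0100e-01] [-0.2  0.7  0.4 -0.2 -0.1  0.  -0.1 -0.5  0.  -0.   0.  -0.   0.  -0.
  0.  -0. ]
frame S [6.10093e+02 8.58200e+00 8.67430e+01 1.22000e-01] [-0.   0.  -0.   0.  -0.   0.  -0.   0.  -0.4 -0.3  0.1 -0.2 -0.3  0.5
  0.6 -0.1]
stamp TS [ 4.13029e+02  2.08589e+02 -3.56000e-01] [-0.4  0.4 -0.2  0.1  0.1 -0.3  0.9  0.9 -0.1 -1.1  0.  -0.  -0.  -0.
 -0.   0.  -0.   0.  -0.   0.3]
[[475.0, 524.0], [513.0, 549.0], [575.0, 486.0], [537.0, 462.0], [533.0, 444.0]]
stamp T [ 4.13015e+02  2.08661e+02 -3.56000e-01] [-0.5  0.4 -0.3  0.1  0.1 -0.3  0.8  0.9 -0.1 -1.1 -0.   0.  -0.   0.
  0.  -0.  -0.   0. ]
[[475.0, 524.0], [513.0, 549.0], [575.0, 486.0], [537.0, 462.0], [533.0, 444.0]]
stamp S [ 4.13162e+02  2.07888e+02 -4.00000e-01] [ 0. -0.  0. -0.  0.  0.  0.  0.  0. -0.  0. -0. -0. -0. -0.  0. -0.  0.
 -0.  0.]
[[474.0, 521.0], [511.0, 547.0], [576.0, 487.0], [539.0, 462.0], [533.0, 443.0]]
```

```bash
cat >> h.py <<'E'
def delta(pos,Rt,o=None):
    from workcell import get_obs
    o=o or get_obs(); R0=R.from_rotvec(o["orientation"])
    print("shift",(R0.inv().apply(np.array(pos)-o["ee_pos"])/300).round(4).tolist(),"turn",((R0.inv()*Rt).as_rotvec()/1.5).round(4).tolist())
def down(psi): return R.from_euler("Z",psi)*R.from_euler("X",np.pi)
def tilt(psi,yaw,t=np.radians(20)):   # stand yaw; tool x = stand y direction
    n=R.from_euler("ZY",[yaw,-t]); return n*R.from_euler("Z",np.pi/2)*R.from_euler("X",np.pi)
E
python3 - <<'E'
from h import *
delta([480,-200,200],down(.8)); delta([413,208.3,120],down(1.21))
E
```

```text
shift [1.1496, -0.7844, 0.0744] turn [-0.0009, -0.0002, -0.2328]
shift [1.5416, -2.1064, 0.3428] turn [-0.0008, -0.0004, -0.5061]
```

>>> step_arm:
  deltas:
    - [[1,-0.78,0.07],[0,0,-0.24],1]
    - [[1,-0.78,0.07],[0,0,-0.24],1]
    - [[1,-0.78,0.07],[0,0,-0.24],1]
    - [[1,-0.78,0.07],[0,0,-0.24],1]
    - [[1,-0.78,0.07],[0,0,-0.24],1]
    - [[1,-0.78,0.07],[0,0,-0.24],1]
    - [[1,-0.78,0.07],[0,0,-0.24],1]
    - [[1,-0.78,0.07],[0,0,-0.24],1]
    - [[1,-0.78,0.07],[0,0,-0.24],1]
    - [[1,-0.78,0.07],[0,0,-0.24],1]
    - [[1,-0.78,0.07],[0,0,-0.24],1]

```text
t: 1.02
ee_pos: [441.0, -219.0, 201.4]
orientation: [-2.884, -1.245, 0.001]
ft_force: [0.8, -0.8, 0.2]
width: 87.9
grasp_force: 0.0
```

Run:
```python
from h import *
from workcell import get_obs
print(get_obs()["ee_pos"],get_obs()["t"])
delta([413,208.3,110],down(1.21)); delta([440,60,150],down(1.1))
```

```text
[ 440.98802304 -218.95900228  201.36619305] 1.0167
shift [0.9726, -1.0443, 0.3053] turn [-0.0006, -0.0, -0.2632]
shift [0.6745, -0.6399, 0.1717] turn [-0.0006, 0.0, -0.1899]
```

>>> step_arm:
  deltas:
    - [[0.93,-1,0.3],[0,0,-0.263],1]
    - [[0.93,-1,0.3],[0,0,-0.263],1]
    - [[0.93,-1,0.3],[0,0,-0.263],1]
    - [[0.93,-1,0.3],[0,0,-0.263],1]
    - [[0.93,-1,0.3],[0,0,-0.263],1]
    - [[0.93,-1,0.3],[0,0,-0.263],1]
    - [[0.93,-1,0.3],[0,0,-0.263],1]
    - [[0.93,-1,0.3],[0,0,-0.263],1]
    - [[0.93,-1,0.3],[0,0,-0.263],1]
    - [[0.93,-1,0.3],[0,0,-0.263],1]
    - [[0.93,-1,0.3],[0,0,-0.263],1]
    - [[0.93,-1,0.3],[0,0,-0.263],1]
    - [[0.93,-1,0.3],[0,0,-0.263],1]
    - [[0.93,-1,0.3],[0,0,-0.263],1]

```text
t: 2.18
ee_pos: [415.5, 186.0, 111.8]
orientation: [2.59, 1.778, -0.0]
ft_force: [-0.2, -0.2, 0.0]
width: 88.0
grasp_force: 0.0
```

Run:
```python
from h import *
delta([413,208.3,110],down(1.21)); delta([413,208.3,23],down(1.21))
```

```text
shift [0.0662, -0.0345, 0.006] turn [-0.0, 0.0002, -0.0044]
shift [0.0663, -0.0345, 0.296] turn [-0.0, 0.0002, -0.0044]
```

>>> step_arm:
  deltas:
    - [[0.066,-0.034,0],[0,0,-0.004],1]
    - [[0.066,-0.034,0],[0,0,-0.004],1]
    - [[0.066,-0.034,0.1],[0,0,-0.004],1]
    - [[0.066,-0.034,0.2],[0,0,-0.004],1]
    - [[0.066,-0.034,0.27],[0,0,-0.004],1]
    - [[0.066,-0.034,0.295],[0,0,-0.004],1]
    - [[0.066,-0.034,0.295],[0,0,-0.004],1]

```text
t: 2.77
ee_pos: [412.0, 208.0, 22.0]
orientation: [-2.584, -1.786, 0.005]
ft_force: [0.1, -0.7, 0.1]
width: 88.0
grasp_force: 0.0
```

Run:
```python
from workcell import *
import cv2,numpy as np,pickle
from h import *
t=get_image("top");s=get_image("side")
print(get_obs()["ee_pos"])
def c(im,x,y,w,h,k=4):return cv2.resize(im["pixels"][y:y+h,x:x+w,::-1],None,fx=k,fy=k,interpolation=cv2.INTER_CUBIC)
cv2.imwrite("pics/g1.png",np.hstack([c(t,245,310,100,80),c(s,310,265,100,80)]))
```

```text
[413.26033493 209.14461736  23.78819076]
```

View pics/g1.png

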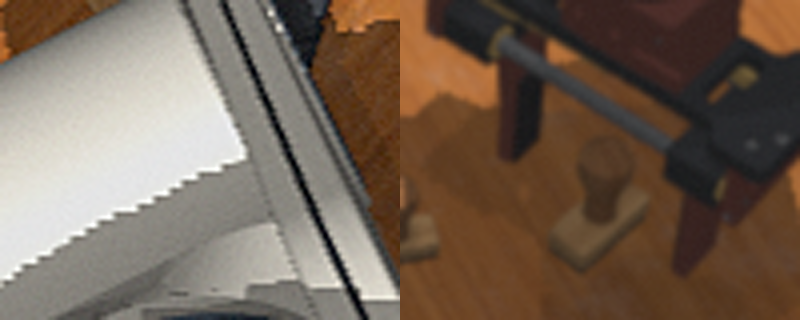

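The side crop shows the fingertips straddling the knob: tips at about (515,155) and (685,270), with the knob neck at (602,205). The stamp is centred between them, so I'll close the gripper.

>>> step_arm:
  deltas:
    - [[0,0,0],[0,0,0],-1]
    - [[0,0,0],[0,0,0],-1]
    - [[0,0,0],[0,0,0],-1]
    - [[0,0,0],[0,0,0],-1]
    - [[0,0,0],[0,0,0],-1]
    - [[0,0,0],[0,0,0],-1]
    - [[0,0,0],[0,0,0],-1]
    - [[0,0,0],[0,0,0],-1]
    - [[0,0,0],[0,0,0],-1]
    - [[0,0,0],[0,0,0],-1]

```text
t: 3.7
ee_pos: [412.7, 209.8, 23.1]
orientation: [-2.583, -1.789, 0.0]
ft_force: [0.7, 0.5, 0.3]
width: 24.5
grasp_force: 0.1
```

>>> step_arm:
  deltas:
    - [[0,0,0],[0,0,0],-1]
    - [[0,0,0],[0,0,0],-1]
    - [[0,0,0],[0,0,0],-1]
    - [[0,0,0],[0,0,0],-1]
    - [[0,0,0],[0,0,0],-1]

```text
t: 4.12
ee_pos: [412.7, 209.8, 23.1]
orientation: [2.583, 1.788, -0.0]
ft_force: [-0.2, -0.2, -0.6]
width: 23.4
grasp_force: 30.0
```

Gripped. Lift, then go to a standoff over the frame.

>>> step_arm:
  deltas:
    - [[0,0,-0.08],[0,0,0],-1]
    - [[0,0,-0.18],[0,0,0],-1]
    - [[0,0,-0.3],[0,0,0],-1]
    - [[0,0,-0.4],[0,0,0],-1]
    - [[0,0,-0.45],[0,0,0],-1]
    - [[0,0,-0.45],[0,0,0],-1]

```text
t: 4.62
ee_pos: [414.8, 210.8, 161.5]
orientation: [2.582, 1.788, 0.01]
ft_force: [0.6, -0.4, -0.8]
width: 23.1
grasp_force: 30.0
```

Run:
```python
from h import *
Rt=tilt(0,.106); n=-Rt.apply([0,0,1]); print(n)
F=np.array([622.9,-23.7,58.3])
delta(F+n*(23+70),Rt);
```

```text
[-0.34010047 -0.03618628  0.93969262]
shift [-0.5355, 0.8295, 0.0539] turn [-0.2247, 0.0517, -0.3075]
```

>>> step_arm:
  deltas:
    - [[-0.1,0.15,0],[-0.04,0.01,-0.05],-1]
    - [[-0.2,0.31,0],[-0.08,0.02,-0.1],-1]
    - [[-0.3,0.46,0],[-0.12,0.03,-0.15],-1]
    - [[-0.4,0.62,0.02],[-0.16,0.035,-0.2],-1]
    - [[-0.47,0.73,0.04],[-0.2,0.045,-0.25],-1]
    - [[-0.52,0.8,0.05],[-0.225,0.052,-0.307],-1]
    - [[-0.535,0.83,0.054],[-0.225,0.052,-0.307],-1]
    - [[-0.535,0.83,0.054],[-0.225,0.052,-0.307],-1]
    - [[-0.535,0.83,0.054],[-0.225,0.052,-0.307],-1]
    - [[-0.535,0.83,0.054],[-0.225,0.052,-0.307],-1]
    - [[-0.535,0.83,0.054],[-0.225,0.052,-0.307],-1]

```text
t: 5.53
ee_pos: [587.8, -27.7, 140.4]
orientation: [1.934, 2.148, 0.368]
ft_force: [-0.3, 0.3, -1.5]
width: 23.4
grasp_force: 30.0
```

Run:
```python
from workcell import *
import cv2,numpy as np,pickle
from h import *
t=get_image("top");s=get_image("side")
pickle.dump((t,s,get_obs()),open("pics/s1.pkl","wb"))
Rt=tilt(0,.106);n=-Rt.apply([0,0,1]);F=np.array([622.9,-23.7,58.3]);delta(F+n*93,Rt)
def c(im,x,y,w,h,k=4):return cv2.resize(im["pixels"][y:y+h,x:x+w,::-1],None,fx=k,fy=k,interpolation=cv2.INTER_CUBIC)
cv2.imwrite("pics/s1.png",np.hstack([c(t,360,140,120,140,3.3),c(s,230,120,120,140,3.3)]))
```

```text
shift [-0.0015, 0.015, -0.0106] turn [-0.0051, 0.0008, 0.0006]
```

View pics/s1.png

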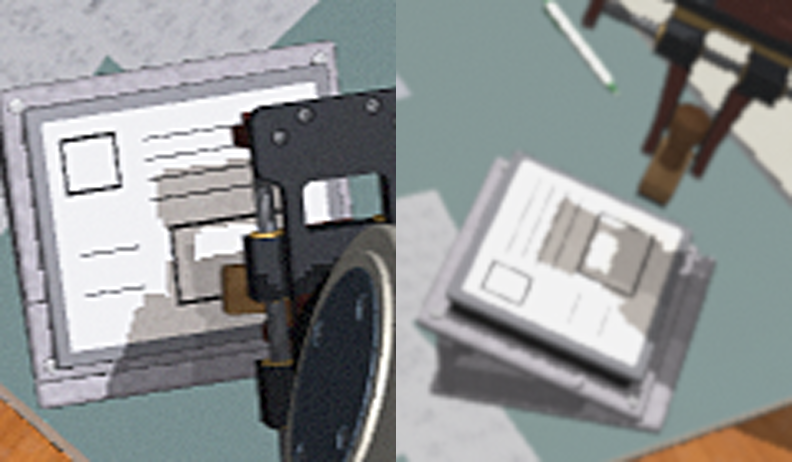

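The stamp hangs above the frame, its base at (240,290) in the top half of the crop and (660,185) in the side half, with its long side along the frame's. I'll descend to about 15 mm and check again.

>>> step_arm:
  deltas:
    - [[0,0.012,0.04],[-0.004,0,0],-1]
    - [[0,0.012,0.08],[-0.004,0,0],-1]
    - [[0,0.012,0.12],[-0.004,0,0],-1]
    - [[0,0.012,0.15],[-0.004,0,0],-1]
    - [[0,0.012,0.17],[-0.004,0,0],-1]
    - [[0,0.012,0.17],[-0.004,0,0],-1]
    - [[0,0.012,0.17],[-0.004,0,0],-1]
    - [[0,0.012,0.17],[-0.004,0,0],-1]

```text
t: 6.3
ee_pos: [609.8, -25.9, 95.3]
orientation: [1.928, 2.143, 0.376]
ft_force: [0.2, -0.3, -0.0]
width: 23.2
grasp_force: 30.0
```

Run:
```python
from workcell import *
import cv2,numpy as np,pickle
from h import *
t=get_image("top");s=get_image("side")
pickle.dump((t,s,get_obs()),open("pics/s2.pkl","wb"))
Rt=tilt(0,.106);n=-Rt.apply([0,0,1]);F=np.array([622.9,-23.7,58.3]);delta(F+n*38,Rt)
def c(im,x,y,w,h,k=4):return cv2.resize(im["pixels"][y:y+h,x:x+w,::-1],None,fx=k,fy=k,interpolation=cv2.INTER_CUBIC)
cv2.imwrite("pics/s2.png",np.hstack([c(t,370,170,80,110,5),c(s,260,150,80,110,5)]))
o=get_obs();print(o["ft_force"],o["t"])
```

```text
shift [0.0031, -0.0014, 0.0052] turn [0.0006, 0.0014, -0.0]
[ 0.19603606  0.55874106 -0.61552203] 6.4
```

View pics/s2.png

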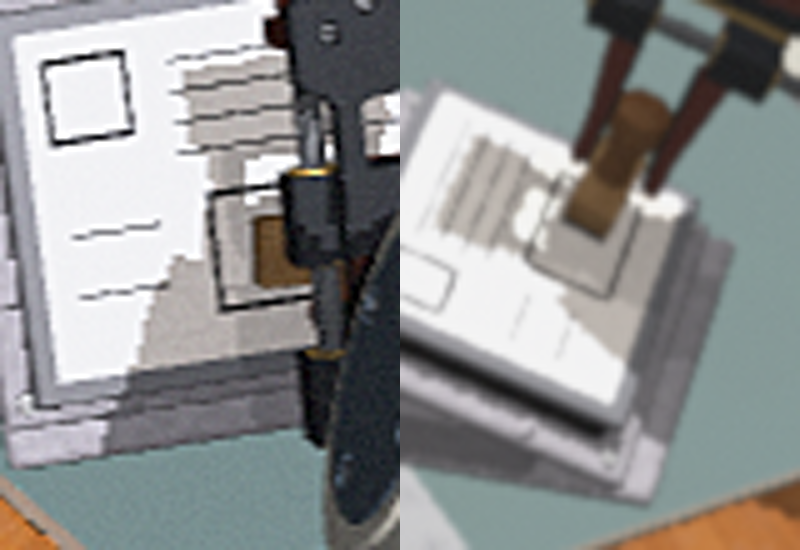

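The base's +y end underside edge is at (253,219)-(258,288) in the top crop and (563,221)-(602,240) in the side crop. Its offset to the frame follows from these.

Run:
```python
from h import *
T,S,o=pickle.load(open("pics/s2.pkl","rb")); a=np.array
rot=R.from_euler("ZY",[.106,-np.radians(20)])
fr=a([(18.5,30.5,0),(-18.5,30.5,0)])
ftp=a([(208,195),(221,306)])/5+[370,170]; fsp=(a([(527,262),(612,296)])-[400,0])/5+[260,150]
stp=a([(253,219),(258,288)])/5+[370,170]; ssp=(a([(563,221),(602,240)])-[400,0])/5+[260,150]
e=a([(11,24,0),(-11,24,0)])
F=a([622.9,-23.7,58.3])
bt=(ftp-proj(T,rot.apply(fr)+F)).mean(0);bs=(fsp-proj(S,rot.apply(fr)+F)).mean(0);print(bt,bs)
for c in (1,0):
    f=lambda p:np.r_[(proj(T,rot.apply(e+p)+F)+c*bt-stp).ravel(),(proj(S,rot.apply(e+p)+F)+c*bs-ssp).ravel()]
    r=least_squares(f,[0,0,15]);print(r.x.round(1),r.fun.round(1))
Rt=R.from_rotvec(o["orientation"]);print("expected",rot.inv().apply(o["ee_pos"]+Rt.apply([0,0,23])-F))
```

```text
[-0.41756325 -0.00047429] [1.14458173 0.15588729]
[ 1.4 -2.9 19.6] [-0.4 -0.7  0.  -0.9  0.1 -0.1  2.   0.6]
[ 0.7 -2.2 20.8] [-0.3 -0.2  0.2 -0.3 -0.6 -0.3  1.3  0.4]
expected [ 0.44607093 -0.98543605 16.56877556]
```

>>> step_arm:
  deltas:
    - [[0.006,-0.001,0.01],[0,0,0],-1]
    - [[0.006,-0.001,0.02],[0,0,0],-1]
    - [[0.006,-0.001,0.03],[0,0,0],-1]
    - [[0.006,-0.001,0.04],[0,0,0],-1]
    - [[0.006,-0.001,0.04],[0,0,0],-1]
    - [[0.006,-0.001,0.04],[0,0,0],-1]

```text
t: 6.9
ee_pos: [613.3, -23.7, 83.4]
orientation: [1.928, 2.144, 0.376]
ft_force: [-0.4, -0.2, -0.3]
width: 23.2
grasp_force: 30.0
```

>>> step_arm:
  deltas:
    - [[0,0,0.003],[0,0,0],-1]
    - [[0,0,0.006],[0,0,0],-1]
    - [[0,0,0.01],[0,0,0],-1]
    - [[0,0,0.01],[0,0,0],-1]

```text
t: 7.23
ee_pos: [614.4, -23.6, 80.8]
orientation: [1.928, 2.143, 0.376]
ft_force: [0.3, -0.1, -0.5]
width: 23.2
grasp_force: 30.0
```

>>> step_arm:
  deltas:
    - [[0,0,0.003],[0,0,0],-1]
    - [[0,0,0.006],[0,0,0],-1]
    - [[0,0,0.008],[0,0,0],-1]
    - [[0,0,0.008],[0,0,0],-1]

```text
t: 7.57
ee_pos: [615.2, -23.6, 78.6]
orientation: [1.928, 2.143, 0.376]
ft_force: [0.1, 0.2, -1.5]
width: 23.3
grasp_force: 30.0
```

>>> step_arm:
  deltas:
    - [[0,0,0.003],[0,0,0],-1]
    - [[0,0,0.006],[0,0,0],-1]
    - [[0,0,0.007],[0,0,0],-1]
    - [[0,0,0.007],[0,0,0],-1]

```text
t: 7.9
ee_pos: [616.0, -23.6, 76.8]
orientation: [1.928, 2.143, 0.376]
ft_force: [-0.2, -2.4, 1.0]
width: 22.6
grasp_force: 30.0
```

>>> step_arm:
  deltas:
    - [[0,0,0.003],[0,0,0],-1]
    - [[0,0,0.005],[0,0,0],-1]
    - [[0,0,0.005],[0,0,0],-1]
    - [[0,0,0.005],[0,0,0],-1]

```text
t: 8.23
ee_pos: [616.5, -23.5, 75.4]
orientation: [1.928, 2.143, 0.376]
ft_force: [-1.6, -0.9, 2.5]
width: 22.8
grasp_force: 30.0
```

Run:
```python
from workcell import *
import cv2,numpy as np,pickle
from h import *
t=get_image("top");s=get_image("side")
pickle.dump((t,s,get_obs()),open("pics/s3.pkl","wb"))
def c(im,x,y,w,h,k=4):return cv2.resize(im["pixels"][y:y+h,x:x+w,::-1],None,fx=k,fy=k,interpolation=cv2.INTER_CUBIC)
cv2.imwrite("pics/s3.png",np.hstack([c(t,390,185,60,65,6.5),c(s,270,160,60,65,6.5)]))
o=get_obs();print(o["ft_force"],o["moment"],o["t"])
```

```text
[-0.31178594 -0.7779917   2.00121798] [-0.18456052  0.1524023  -0.05735621] 8.3333
```

View pics/s3.png

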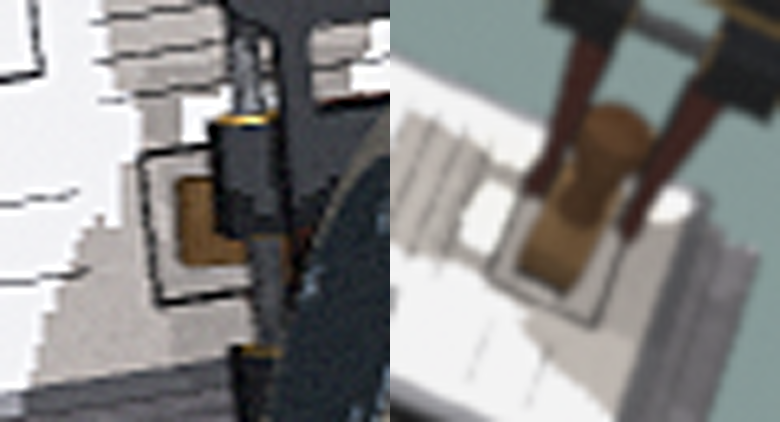

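The stamp is on the paper, centred to about 1 mm: its +y edge is at x≈176-183 against the frame line at 142-157, and the gaps above and below are nearly equal. The sides are parallel. I'll press about 4 mm further.

>>> step_arm:
  deltas:
    - [[0,0,0.003],[0,0,0],-1]
    - [[0,0,0.006],[0,0,0],-1]
    - [[0,0,0.009],[0,0,0],-1]
    - [[0,0,0.012],[0,0,0],-1]
    - [[0,0,0.012],[0,0,0],-1]
    - [[0,0,0.012],[0,0,0],-1]
    - [[0,0,0.012],[0,0,0],-1]
    - [[0,0,0.012],[0,0,0],-1]

```text
t: 9.0
ee_pos: [617.8, -23.4, 72.1]
orientation: [1.928, 2.143, 0.377]
ft_force: [-2.8, -2.6, 5.8]
width: 22.8
grasp_force: 30.0
```

Run:
```python
from workcell import *
import cv2,numpy as np,pickle
from h import *
f=[]
t=get_image("top")
for i in range(6): s=get_image("side");o=get_obs();f.append(o["ft_force"])
n=-R.from_rotvec(o["orientation"]).apply([0,0,1])
print(np.mean(f,0),"normal",np.mean(f@n),o["moment"],o["ee_pos"],o["width"],o["t"])
def c(im,x,y,w,h,k=4):return cv2.resize(im["pixels"][y:y+h,x:x+w,::-1],None,fx=k,fy=k,interpolation=cv2.INTER_CUBIC)
cv2.imwrite("pics/s4.png",np.hstack([c(t,390,185,60,65,6.5),c(s,270,160,60,65,6.5)]))
```

```text
[-2.70009225 -2.00669577  5.89592789] normal 6.5280831798982915 [-0.35952354  0.20991626 -0.04181086] [617.79879898 -23.4337191   72.0896424 ] 22.961086417635403 9.35
```

View pics/s4.png

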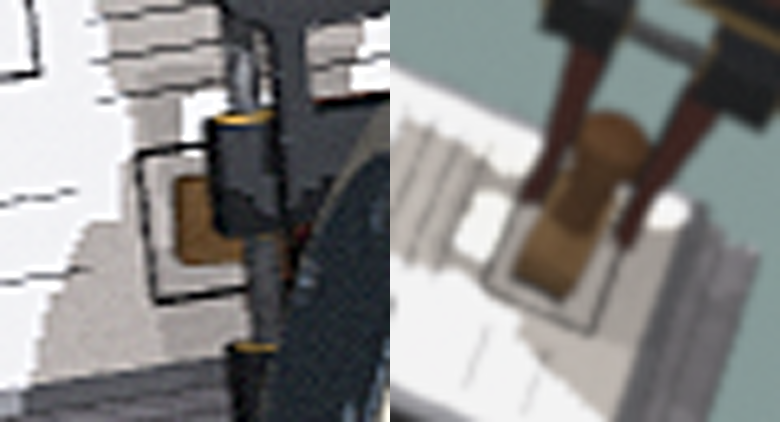

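The stamp sits centred and parallel inside the frame, with about 6.5–7 N along the normal and so roughly 5 mm of sink. Handing in.

```bash
python3 -c "
from workcell import *
print(close_job())"
```

```text
the job is handed in; nothing more can be done
None
```

The job is handed in: the gripper still holds the stamp, pressing it in the large oblong frame, centred to about 1 mm and parallel by the camera images. The measured push is 6.5–7 N along the paper's normal, so the cushion should be down about 5 mm (estimated from force, not measured); no verdict was returned.

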